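# Bridge the gap and post a carton through the sprung flap

## Robot

A 7-joint arm with a two-finger parallel gripper is mounted at the origin on the work surface. World frame = base frame: x ahead of the robot, y to its left, z up, the work surface at z = 0. Lengths are in m, angles in rad, forces in N, time in s.
With the tool pointing down it reaches from about 0.4 to 0.85 m from the base axis. Payload 4.5 kg.
Tool frame: the origin (TCP) lies at the very end of the fingers, on their centre line; the grasp point (between the pads) lies 19 mm behind it; z points along the fingers, x is the direction in which the jaws open and shut, and the axes are right-handed (so a half turn about z gives the same grasp; the last joint's range is limited). The gripper opens to 85 mm and grips with 20 to 120 N. Pads are 22 mm wide; open, the fingers measure 114 mm over their backs; the gripper's body (76 mm by 85 mm) begins 54 mm behind the grasp point. The pads swing forward as they close: fully open they stand 13 mm farther back than shut.
Start: joints at [-1.154, 0.689, -0.195, 1.565, 0.157, 0.902, -0.215], TCP at [0.233, 0.58, 0.231] pointing down, gripper open.
Joint ranges: [-3.01, 3.01], [-0.46, 2.08], [-1.47, 1.51], [0.13, 2.56], [-1, 4.14], [0.04, 2.09], [-2.66, 2.66]. Speed limits (rad/s): [2.57, 2.57, 3.14, 3.14, 3.14, 3.14, 3.14].

## Interface

Orientations are given as a unit quaternion [w, x, y, z].
In Python, from workcell import * gives the robot as it stands. Calls block until the motion is done:
- move_pose(position, orientation): joint-space move of the TCP to a pose.
- move_straight(position, velocity=0.15, ori=None): straight line of the TCP; ori=None keeps the orientation; velocity is the mean speed in m/s.
- move_j(angles): joint-space move.
- command_gripper(opening, f_grip=None): finger opening in m; f_grip is the grip in N (None keeps the last); returns when the fingers have stopped.
- dwell(seconds).
- ik(position, orientation): joint angles nearest the present ones, or None.
- get_state(): the state.
- get_image(name): name is "scene" or "top" or "wrist"; returns a dict with "color" (384x512x3 uint8, red, green, blue), "camera_matrix" (3x3 intrinsics, pixels), "T" (4x4, takes a point from camera to world coordinates). Camera axes: x right, y up, looking along -z (the intrinsics and any distortion apply to the point x, -y, -z); pixel columns grow to the right and rows downward; lengths in m; the calibration is good to about 2 mm. A picture is of the moment at which its call begins. There is no depth.
A pose or a line that the arm cannot do raises MotionError and nothing moves.
- hand_in(): hands the job in, once; it reports no verdict.
Trained networks look in a picture, given as the dict that the camera call returned (one of the last four; its "shot" number tells which), for a name from the list of things; names that differ only in an ending like _2 or _b are one class to them, and where a whole thing is asked for, a point or a joint stands for the part that bears it (a point fixed in the world has none). Each returns a list of dicts, best first, with "score" (0 to 1); they miss things now and then, are a little off and sometimes report something else, mostly with a low value. They report only what shows in the picture. A call takes as long as a camera call. They do not tell look-alikes from the thing itself.
- search_frame(query, picture): "extent" ([left, top, width, height] in pixels, round what is visible of it).
- cut_out(query, picture): "region" (384x512 bool, what is visible of it) and "extent" ([left, top, width, height] in pixels, round what is visible of it).
The state is a dict: "t": time; "qpos": joint angles; "joint_velocities": joint speeds; "joint_efforts": joint torques, N m; "position": TCP position; "orientation": TCP orientation; "force": force on the tool from outside, world axes, zero at the start; "ft_torque": the same for the moment, N m; "opening": finger opening in m.
Only numpy, scipy, OpenCV 4.12 (cv2) and the standard library are available. Lean on these libraries where they do the work, as an engineer would, in place of code of your own. Each camera call takes 0.05 s, during which the arm holds its last target. There are 200 camera calls.

## Task

Lay the long plywood board flat and square across the gap, one end on the stand's ledge and the other on the cage's ledge, and let go of it. Then push the small carton off the stand, over the board and through the sprung flap until it drops into the cage and the flap swings shut behind it. Leave the board lying across the gap and do not disturb the other things on the bench.

Things in the scene. Friction and masses are not known exactly. Their poses are not given: they have to be found in the camera images.
- hatch: Wire collecting cage with a cream steel front, fixed. Origin on the bench top, midway across, at the inner face of the front (the flap hangs just behind it); x points into the cage (the pushing direction), y left, z up. Cage 240 wide, 170 deep, 250 high, floor at z = 8. Front 10 thick (x -10 to 0); opening 130 wide, from a threshold at z = 123.5 up to z = 220. Behind it a free drop.
- hatch_ledge (a point): Middle of the outer edge of the steel ledge outside the threshold (hatch axes), on the ledge's upper face, at hatch x = -48, z = 111 mm. The ledge is 130 wide and runs 38 mm from here to the threshold, which stands 12.5 mm above it.
- beam (a point): Middle of the lower front edge of the cream rack beam that crosses above the ledge, at hatch x = -75, z = 280 mm. Beam 60 deep (towards the cage), 55 high, 330 wide, on two uprights at y = +-135, 30 wide, x -50 to -15. A tool pointing straight down does not fit near the flap: lean it back 30 to 45 degrees, its tip towards the flap.
- flap (a joint): Aluminium flap in the cage's opening, 126 wide and 90 high, hinged along its top edge at z = 219 of the hatch; 0 = hanging shut, grows as its lower edge swings into the cage, 1.45 at most; a light spring and its weight shut it (about 0.2 N at its lower edge to start it, about 1 N wide open).
- stand: Steel stand, fixed, in line with the hatch and turned with it. Origin on the bench top, midway across, under the front edge of its deck, x towards the flap. Deck 120 wide, x -125 to 0, top z = 126.5. In front a ledge 120 wide, z = 111, x 0 to 38. Gap between the two ledges 70 to 84 mm; deck edge to threshold 146 to 160 mm. Laid across, the board's top is at z = 125.
- board_center (a point): Centre of the long plywood board, 130 x 58 x 14 mm (x along its length, z through its thickness), about 0.1 kg, at first flat on the bench to one side, its length roughly away from the robot. (A look-alike of the same width, only 66 long, lies on the other side; it is too short for the gap.)
- carton_center (a point): Centre of the small closed carton to be pushed, 100 x 56 x 55 mm high (x along its length, towards the flap), about 0.2 kg, at first on the stand's deck, within 12 mm and 0.12 rad of the flap's line. When its centre passes the threshold it tips over the edge and falls into the cage.
- offcut: Bystander: short plywood piece, 66 x 58 x 14 mm, flat on the bench; origin at the centre of its underside.
- cups: Bystander: tower of nested white foam cups, 82 mm across, 176 high; origin at the centre of its foot.
- spare_carton: Bystander: larger carton, 90 x 120 x 100 mm high; origin at the centre of its underside.
- tape: Bystander: roll of clear tape, 60 mm across, 24 high, lying on the bench in the gap; origin at the centre of its underside.
- tin: Bystander: tin, 50 mm across, 80 high, standing beside the stand; origin at the centre of its foot.
- tub: Bystander: black plastic tub, 90 mm across, 60 high; origin at the centre of its foot.
Mind the look-alikes: they are no part of the job. Leave any turquoise or yellow look-alike of the part that bears board_center alone.

How it is judged:
On the way, in this order (a step that is already met when the one before it is completed fails the run):
1. the long board lies flat and square across the gap, resting on both ledges, let go ((angle between board_center's own z axis and vertical below 0.06 rad or angle between board_center's own z axis and vertical above 3.08 rad) and contact force between board and hatch above 0.05 N and contact force between board and stand above 0.05 N and y of board_center in the frame of hatch between -0.03 and 0.03 m and angle between the x axis of board_center and the x axis of hatch, either way round below 0.2 rad and z of board_center in the frame of hatch between 0.113 and 0.123 m and contact force between the fingers and board below 0.1 N), for 0.3 s.
2. the carton, riding on the board, pushes the flap open (value of joint flap above 0.15 rad and contact force between carton and board above 0.2 N and x of carton_center in the frame of hatch above -0.06 m), for 0.05 s.
At the end, for the whole second after the job is handed in: The carton lies at rest on the cage's floor (centre inside the cage, below 110 mm), the flap hangs shut (within 0.08 rad), and the long board still rests flat on both ledges, its centre within 30 mm of the hatch's middle line and its length within 0.2 rad of the pushing direction ((angle between board_center's own z axis and vertical below 0.06 rad or angle between board_center's own z axis and vertical above 3.08 rad) and contact force between board and hatch above 0.05 N and contact force between board and stand above 0.05 N and y of board_center in the frame of hatch between -0.03 and 0.03 m and angle between the x axis of board_center and the x axis of hatch, either way round below 0.2 rad and z of board_center in the frame of hatch between 0.113 and 0.123 m and x of carton_center in the frame of hatch between 0.01 and 0.17 m and y of carton_center in the frame of hatch between -0.12 and 0.12 m and z of carton_center in the frame of hatch below 0.11 m and linear speed of carton below 0.03 m/s and value of joint flap below 0.08 rad); the robot touches nothing.
It fails at once if one of the bystanders (short plywood piece, cups, larger carton, tape, tin, tub) is disturbed: moved more than 30 mm (distance of any of offcut, cups, spare_carton, tape, tin, tub from where it was at the start of the episode above 0.03 m).
It also fails if it takes over 72 s, if anything falls off the work surface, if the arm or the gripper's body presses on something with over 40 N, if the wrist force passes 120 N, or if a joint passes its speed limit or range.

## Working session

There is one attempt and no reset: what is moved stays moved. The work goes in short steps, each a Python script; the robot and the scene stay as the last script left them, time stands still between calls to the robot, and variables do not carry over. Pictures are saved under pics/ and viewed, about 8 in all and at most 12, crops included, and the job is handed in when it is done.

```bash
mkdir -p pics; ls; python3 - <<'E'
from workcell import *
import cv2,numpy as np
ims={n:get_image(n) for n in("scene","top")}
for n,i in ims.items():
    print(n,i["camera_matrix"].round(1).tolist(),i["T"].round(3).tolist(),[k for k in i])
    for q in["hatch","flap","stand","board_center","carton_center","offcut","tape","tin","tub","cups","spare_carton"]:
        print(q,[(np.round(d["extent"]).tolist(),round(d["score"],2)) for d in search_frame(q,i)[:3]])
    cv2.imwrite(f"pics/{n}0.png",i["color"][:,:,::-1])
a=cv2.resize(np.hstack([ims["scene"]["color"],ims["top"]["color"]]),None,fx=.78,fy=.78)
print(get_state())
E
```

```text
pics
scene [[387.8, 0.0, 255.4], [0.0, 387.8, 199.1], [0.0, 0.0, 1.0]] [[-0.993, 0.102, -0.054, 0.454], [-0.115, -0.813, 0.571, 0.627], [0.014, 0.573, 0.819, 1.165], [0.0, 0.0, 0.0, 1.0]] ['color', 'camera_matrix', 'T', 'shot']
hatch [([95.0, 143.0, 108.0, 147.0], 0.57)]
flap []
stand [([211.0, 218.0, 58.0, 52.0], 0.67), ([197.0, 240.0, 17.0, 17.0], 0.42)]
board_center [([264.0, 125.0, 26.0, 24.0], 0.93), ([306.0, 164.0, 37.0, 24.0], 0.81), ([234.0, 189.0, 41.0, 28.0], 0.72)]
carton_center [([227.0, 217.0, 34.0, 28.0], 0.72)]
offcut [([238.0, 341.0, 22.0, 24.0], 0.75)]
tape [([212.0, 217.0, 56.0, 51.0], 0.61), ([194.0, 238.0, 19.0, 19.0], 0.51)]
tin [([231.0, 264.0, 14.0, 28.0], 0.75)]
tub [([294.0, 202.0, 26.0, 29.0], 0.83)]
cups [([142.0, 328.0, 40.0, 44.0], 0.62)]
spare_carton [([204.0, 125.0, 33.0, 40.0], 0.65)]
top [[487.7, 0.0, 258.6], [0.0, 487.7, 183.0], [0.0, 0.0, 1.0]] [[-0.002, 0.992, -0.13, 0.343], [-1.0, -0.0, 0.012, -0.031], [0.012, 0.13, 0.991, 1.673], [0.0, 0.0, 0.0, 1.0]] ['color', 'camera_matrix', 'T', 'shot']
hatch [([170.0, 52.0, 118.0, 89.0], 0.77)]
flap [([133.0
[... 646 characters left out ...]
416684,  0.68913668, -0.19460338,  1.56526053,  0.15732794,
        0.90249165, -0.21509307]), 'joint_velocities': array([ 6.79360451e-04,  7.47410961e-04,  1.22195809e-04, -1.31354491e-03,
       -3.79822087e-05, -2.60495120e-04,  6.42577939e-04]), 'joint_efforts': array([-3.61289494e-04, -5.39561963e+01, -1.26759768e+00, -1.58881027e+01,
        9.86745406e-03,  1.55221485e-03, -2.26231577e-05]), 'position': array([0.23346271, 0.57980714, 0.23130444]), 'orientation': array([-2.53728838e-05,  8.28705457e-01,  5.59684968e-01,  3.76447304e-05]), 'force': array([ 0.32048088, -0.73127487, -0.35656243]), 'ft_torque': array([-0.01029709,  0.01420181,  0.02426295]), 'opening': 0.08566607937818854}
```

View pics/top0.png

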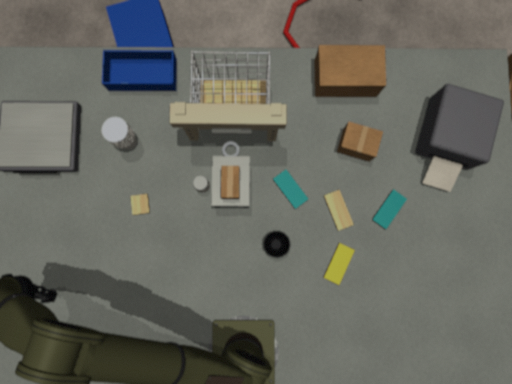

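View pics/scene0.png

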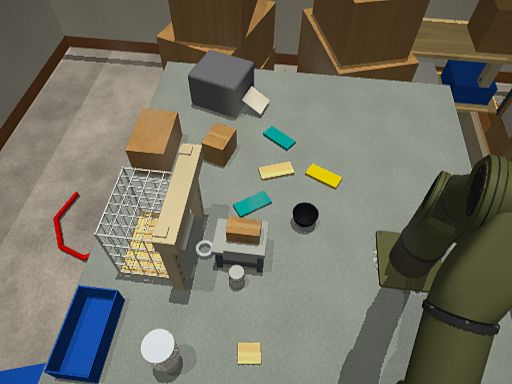

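Top view: the candidates for the board are plywood at (339,210), turquoise at (291,189) and (390,210), yellow at (340,263), and the short offcut at (140,204). I choose the plywood one at (339,210), which is (276,170) in the scene view. Next I take a close crop and rough coordinates.

```bash
cat > h.py <<'E'
from workcell import *
import cv2,numpy as np
from scipy.spatial.transform import Rotation as R
def p2w(im,uv,z):
    uv=np.atleast_2d(np.asarray(uv,float));K=im["camera_matrix"];T=im["T"]
    d=np.c_[(uv[:,0]-K[0,2])/K[0,0],-(uv[:,1]-K[1,2])/K[1,1],-np.ones(len(uv))]@T[:3,:3].T
    return T[:3,3]+d*((z-T[2,3])/d[:,2])[:,None]
def w2p(im,P):
    P=np.atleast_2d(P);T=im["T"];c=(P-T[:3,3])@T[:3,:3];K=im["camera_matrix"]
    return np.c_[K[0,0]*c[:,0]/-c[:,2]+K[0,2],K[1,1]*-c[:,1]/-c[:,2]+K[1,2]]
def rect(im,mask,z):
    c=max(cv2.findContours(mask.astype(np.uint8),cv2.RETR_EXTERNAL,cv2.CHAIN_APPROX_NONE)[0],key=cv2.contourArea)
    w=p2w(im,c[:,0,:],z)[:,:2].astype(np.float32)
    (cx,cy),_,_=r=cv2.minAreaRect(w); b=cv2.boxPoints(r); e=b[1]-b[0];f=b[2]-b[1]
    if np.hypot(*e)<np.hypot(*f): e,f=f,e
    a=(np.arctan2(e[1],e[0])+np.pi/2)%np.pi-np.pi/2
    return np.array([cx,cy]),np.hypot(*e),np.hypot(*f),a
def quat(yaw,lean):
    # tool z=(sin lean,0,-cos lean) turned by yaw; jaws along hatch y
    z=np.array([np.sin(lean),0,-np.cos(lean)]);x=np.array([0,1.,0]);y=np.cross(z,x)
    q=(R.from_euler('z',yaw)*R.from_matrix(np.c_[x,y,z])).as_quat();return q[[3,0,1,2]]
def quat2(yaw,lean): # half turned
    q=R.from_quat(quat(yaw,lean)[[1,2,3,0]])*R.from_euler('z',np.pi);return q.as_quat()[[3,0,1,2]]
E
python3 - <<'E'
from h import *
im=get_image("top");sc=get_image("scene")
for i,m in((im,"top"),(sc,"scene")):
  for d in cut_out("board_center",i):
    c=i["color"][d["region"]].mean(0).astype(int); print(m,d["score"],d["extent"],c,rect(i,d["region"],.014))
for d in cut_out("carton_center",im): print("carton",d["extent"],rect(im,d["region"],.1815))
for d in cut_out("stand",im)[:2]: print("stand",d["extent"],rect(im,d["region"],.1265))
print("tape",p2w(im,[231,149],.024),"offcut",p2w(im,[140,204],.014),"tin",p2w(im,[201,183],.08),"beam",p2w(im,[[170,125],[286,124]],.335))
a=cv2.resize(im["color"][95:255,160:420],None,fx=3,fy=3,interpolation=cv2.INTER_CUBIC)
cv2.imwrite("pics/c1.png",a[:,:,::-1])
for y,l in((0,25),(0,35)):
  for q in(quat,quat2): print(ik([.53,-.28,.05],q(y,np.radians(l))),ik([.75,.05,.1],q(y,np.radians(l))))
E
```

```text
top 0.94 [373.3, 190.9, 31.1, 38.6] [ 47 125 118] (array([ 0.47222453, -0.4964214 ]), np.float32(0.12908119), np.float32(0.059523996), np.float32(-0.65911514))
top 0.91 [270.5, 168.2, 37.2, 37.9] [ 51 132 125] (array([ 0.5434221 , -0.16010034]), np.float32(0.12910488), np.float32(0.05707943), np.float32(0.6498717))
top 0.72 [326.7, 243.5, 25.2, 39.6] [167 164  61] (array([ 0.28949538, -0.32114697]), np.float32(0.123750634), np.float32(0.056466393), np.float32(-0.4494189))
top 0.7 [322.5, 190.4, 32.2, 37.6] [162 150 107] (array([ 0.47044536, -0.32250825]), np.float32(0.13419628), np.float32(0.0648074), np.float32(0.37296236))
scene 0.96 [262.0, 125.1, 28.4, 25.6] [  0 146 138] (array([ 0.47139758, -0.48953691]), np.float32(0.13064907), np.float32(0.061579473), np.float32(-0.5860849))
scene 0.86 [304.0, 164.8, 37.3, 24.7] [204 183   2] (array([ 0.28778782, -0.31167024]), np.float32(0.12767214), np.float32(0.06573905), np.float32(-0.42748725))
scene 0.85 [254.4, 160.8, 41.1, 22.0] [198 181 117] (array([ 0.46829697, -0.31362429]), np.float32(0.13417834), np.float32(0.07237856), np.float3
[... 823 characters left out ...]
  ]]
[ 1.00627086  1.03798936 -0.81935291  2.11288436  2.06738923  0.48592586
  0.18123878] [ 0.00471272  0.90138767 -0.29019064  1.72208784  1.26350147  0.29430759
  0.25564023]
[ 0.77546379  0.92713969 -0.4051536   2.12436943  2.80265346  0.25925562
  2.50002574] [-0.25061239  0.90081321  0.16843018  1.73578023 -0.63326585  0.09881309
 -1.12698474]
[ 1.17344001  1.20226285 -1.03782512  2.22208975  2.36465636  0.71246937
  0.06552071] [ 0.3784855   1.13068023 -1.04254981  1.86363914  1.98565934  0.92227319
 -0.14220609]
[ 0.96092615  1.0334273  -0.61819568  2.23219131  2.89994749  0.53568133
  2.55338906] [-0.05675769  0.90257503 -0.19393448  1.88717752  2.40550418  0.34050565
  2.21957105]
```

View pics/c1.png

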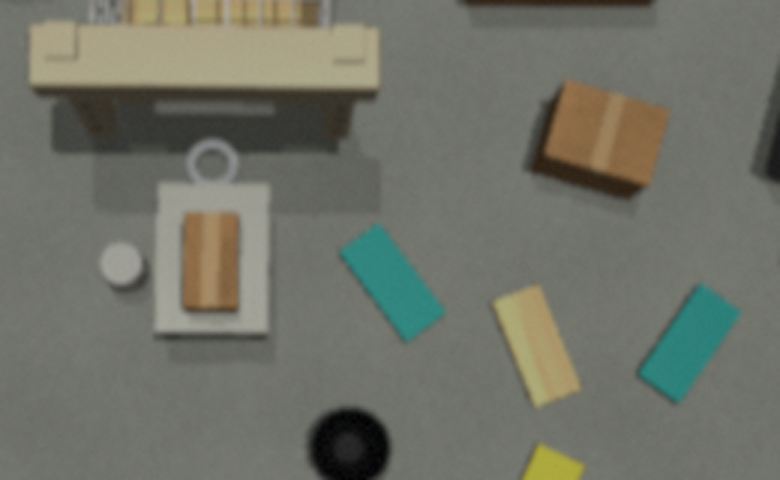

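The choice holds: the plywood board is in the crop at (537,345), measuring about 130x60. The stand is squared to world, and the beam front is at x≈0.684. I move over with a high path and look with the wrist camera.

```bash
python3 - <<'E'
from h import *
L=np.radians(25)
for p,y in(((.42,.25,.42),0),((.45,-.1,.42),.2),((.40,-.35,.22),.37)):
    try: move_pose(p,quat(y,L))
    except MotionError as e: print(p,e)
    s=get_state();print(s["t"],s["qpos"].round(2),s["position"].round(3))
im=get_image("wrist");print(im["camera_matrix"].tolist(),im["T"].round(3).tolist())
for d in cut_out("board_center",im): print(d["score"],d["extent"],im["color"][d["region"]].mean(0).astype(int),rect(im,d["region"],.014))
cv2.imwrite("pics/w1.png",im["color"][:,:,::-1])
E
```

```text
3.05 [-0.83  0.14 -0.03  1.99  0.48  0.78  0.41] [0.42  0.251 0.42 ]
4.9083 [-0.72  0.13  1.13  2.09 -0.57  0.7   2.55] [ 0.45  -0.099  0.42 ]
7.1083 [ 1.39  0.69 -0.83  2.01  0.25  0.43  2.47] [ 0.4   -0.349  0.22 ]
[[275.6752501544942, 0.0, 254.94519742835953], [0.0, 275.6752501544942, 195.6841075308405], [0.0, 0.0, 1.0]] [[-0.362, -0.693, -0.623, 0.281], [0.932, -0.269, -0.242, -0.395], [-0.0, -0.669, 0.743, 0.318], [0.0, 0.0, 0.0, 1.0]]
0.88 [254.3, 0.6, 115.7, 68.7] [159 135  31] (array([ 0.30477035, -0.33084479]), np.float32(0.09000037), np.float32(0.059462015), np.float32(-0.44615567))
0.84 [308.1, 183.2, 44.7, 61.7] [ 38 169 162] (array([ 0.53655142, -0.16440323]), np.float32(0.13970692), np.float32(0.05765019), np.float32(0.63598883))
0.83 [55.6, 52.1, 115.8, 100.9] [ 39 172 165] (array([ 0.46908933, -0.49732998]), np.float32(0.13623798), np.float32(0.05978091), np.float32(-0.6345858))
0.69 [227.3, 103.2, 50.1, 90.7] [233 220 155] (array([ 0.46574622, -0.32554969]), np.float32(0.13390754), np.float32(0.05768349), np.float32(0.3696307))
```

View pics/w1.png

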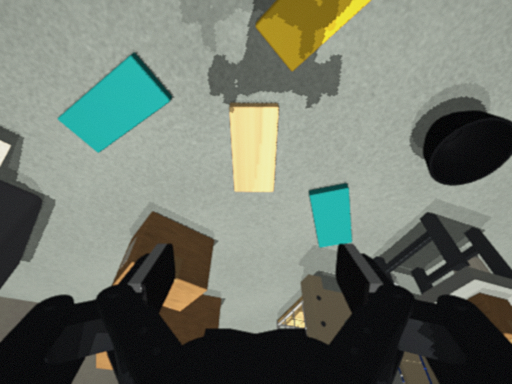

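The wrist view shows the plywood board at (255,148), solved as centre (0.468,-0.324), yaw 0.37, 134x58, which agrees with the top view. I grasp it.

```bash
python3 - <<'E'
from h import *
L=np.radians(25);y=.37;q=quat(y,L)
c=np.array([.468,-.324,0])+.003*np.array([np.cos(y),np.sin(y),0])
move_pose(c+[0,0,.07],q)
move_straight(c+[0,0,.005],.06)
s=get_state();print(s["position"],s["force"].round(1))
command_gripper(.0,70);s=get_state();print("open",s["opening"],s["force"].round(1),s["t"])
move_straight(c+[0,0,.25],.2)
s=get_state();print("open",s["opening"],s["t"],s["qpos"].round(2))
for p,yw in(((.5,.04,.33),0),((.6,.04,.28),0),((.66,.04,.20),0),((.675,.04,.116),0)):
  for f in(quat,quat2): print(p,ik(p,f(yw,L)))
im=get_image("wrist")
cv2.imwrite("pics/w2.png",im["color"][:,:,::-1])
E
```

```text
Traceback (most recent call last):
workcell.MotionError: the arm cannot follow that straight line within its joint ranges
```

```bash
python3 - <<'E'
from h import *
np.set_printoptions(precision=2,suppress=True)
L=np.radians(25);y=.37;s=get_state();print(s["qpos"],s["position"])
for f in(quat,quat2):
  for p in((.47,-.323,.2),(.47,-.323,.07),(.47,-.323,.005)): print(p,ik(p,f(y,L)))
  for p in((.5,.04,.33),(.6,.04,.28),(.66,.04,.20),(.675,.04,.116)): print(p,ik(p,f(0,L)))
E
```

```text
[ 1.06  0.92 -0.53  2.04  0.4   0.06  2.3 ] [ 0.47 -0.32  0.07]
(0.47, -0.323, 0.2) [ 1.21  0.73 -0.77  1.97  0.33  0.37  2.29]
(0.47, -0.323, 0.07) [ 1.06  0.92 -0.53  2.05  0.4   0.06  2.3 ]
(0.47, -0.323, 0.005) [ 1.39  1.38 -1.26  2.03  1.66  0.78  1.27]
(0.5, 0.04, 0.33) [-0.35  0.24  0.14  2.2   0.21  0.28  1.17]
(0.6, 0.04, 0.28) [-0.28  0.46  0.14  2.03  0.04  0.23  1.37]
(0.66, 0.04, 0.2) [-0.23  0.65  0.11  1.95 -0.    0.11  1.41]
(0.675, 0.04, 0.116) [ 0.48  1.14 -1.26  1.92  1.72  1.08  0.05]
(0.47, -0.323, 0.2) [ 0.73  0.63  0.03  1.99 -0.95  0.51  0.39]
(0.47, -0.323, 0.07) [ 1.13  0.95 -0.65  2.04  1.11  0.14 -1.53]
(0.47, -0.323, 0.005) [ 1.    1.03 -0.42  2.04  3.75  0.08  2.13]
(0.5, 0.04, 0.33) [-0.98  0.41  1.1   2.22 -0.98  0.44 -0.73]
(0.6, 0.04, 0.28) [-0.6   0.53  0.65  2.04 -0.94  0.34 -0.81]
(0.66, 0.04, 0.2) [-0.3   0.66  0.23  1.96 -0.61  0.13 -1.13]
(0.675, 0.04, 0.116) [-0.13  0.8  -0.05  1.96  2.    0.12  2.57]
```

```bash
python3 - <<'E'
from h import *
np.set_printoptions(precision=2,suppress=True)
L=np.radians(25);y=.37;q=quat(y,L)
c=np.array([.468,-.324,0])+.003*np.array([np.cos(y),np.sin(y),0])
move_straight(c+[-.05,0,.2],.25)
move_j([1.39,1.03,-1.26,2.03,1.66,.78,1.27]);s=get_state();print(s["position"])
move_pose(c+[0,0,.07],q);s=get_state();print(s["position"],s["qpos"],s["t"])
for p in((.47,-.323,.005),(.47,-.323,.25)): print(p,ik(p,q))
for p in((.5,.04,.33),(.6,.04,.28),(.66,.04,.20),(.675,.04,.116)): print(p,ik(p,quat(0,L)))
move_straight(c+[0,0,.005],.06)
s=get_state();print(s["position"],s["force"])
command_gripper(.0,70);s=get_state();print("open",s["opening"],s["force"],s["t"])
move_straight(c+[0,0,.25],.2)
s=get_state();print("open",s["opening"],s["t"],s["qpos"])
for p in((.5,.04,.33),(.6,.04,.28),(.66,.04,.20),(.675,.04,.116)): print(p,ik(p,quat(0,L)))
im=get_image("wrist")
cv2.imwrite("pics/w2.png",im["color"][:,:,::-1])
E
```

```text
[ 0.49 -0.41  0.16]
[ 0.47 -0.32  0.07] [ 1.39  1.21 -1.24  2.03  1.48  0.7   1.34] 10.4
(0.47, -0.323, 0.005) [ 1.36  1.31 -1.16  2.03  1.66  0.67  1.25]
(0.47, -0.323, 0.25) [ 1.47  0.94 -1.43  1.91  0.96  0.82  1.66]
(0.5, 0.04, 0.33) [ 0.52  0.37 -1.04  2.16  1.    0.59  0.35]
(0.6, 0.04, 0.28) [ 0.59  0.81 -1.41  1.99  1.36  1.05  0.16]
(0.66, 0.04, 0.2) [ 0.51  1.   -1.33  1.91  1.54  1.09  0.14]
(0.675, 0.04, 0.116) [ 0.49  1.16 -1.29  1.92  1.73  1.12  0.06]
[ 0.47 -0.32  0.01] [ 0.29  0.71 -0.35]
open 0.05518420505506355 [-3.62 -0.93  6.86] 12.0417
open 0.05518055824398573 13.4167 [ 1.47  0.94 -1.43  1.91  0.96  0.83  1.66]
(0.5, 0.04, 0.33) [ 0.53  0.38 -1.06  2.16  1.01  0.6   0.34]
(0.6, 0.04, 0.28) [ 0.32  0.54 -0.79  2.    1.11  0.56  0.35]
(0.66, 0.04, 0.2) [ 0.23  0.72 -0.66  1.93  1.33  0.51  0.19]
(0.675, 0.04, 0.116) [ 0.33  0.95 -0.86  1.93  1.67  0.71 -0.05]
```

View pics/w2.png

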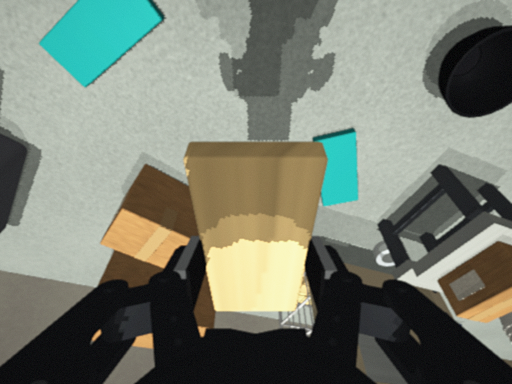

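```bash
python3 - <<'E'
from h import *
im=get_image("wrist");p=get_state()["position"];y=.37
Rz=R.from_euler('z',y).as_matrix()
c0=np.array([.468,-.324,p[2]+.002])
for pit in(-.1,0,.1):
  M=Rz@R.from_euler('y',pit).as_matrix()
  P=[c0+M@np.array([x,s*.029,z]) for x in(-.065,.065) for s in(1,-1) for z in(.007,-.007)]
  print(pit,w2p(im,P).round().tolist())
E
```

```text
-0.1 [[323.0, 148.0], [317.0, 134.0], [179.0, 148.0], [186.0, 134.0], [295.0, 322.0], [293.0, 303.0], [210.0, 322.0], [213.0, 303.0]]
0 [[326.0, 158.0], [320.0, 139.0], [176.0, 158.0], [183.0, 139.0], [294.0, 313.0], [292.0, 294.0], [211.0, 313.0], [214.0, 294.0]]
0.1 [[329.0, 170.0], [323.0, 147.0], [173.0, 170.0], [179.0, 147.0], [293.0, 304.0], [291.0, 286.0], [213.0, 304.0], [214.0, 286.0]]
```

The board is held flat: the predicted corners match to within a few px. Before insertion I check my hatch and stand model by overlay in both fixed cameras.

```bash
cat >> h.py <<'E'
HX,HY,SX,SY=.759,.039,.598,.041
E
python3 - <<'E'
from h import *
def box(x0,x1,y0,y1,z): return [(x0,y0,z),(x1,y0,z),(x1,y1,z),(x0,y1,z)]
polys=[(box(SX-.125,SX,SY-.06,SY+.06,.1265),(0,0,255)),(box(SX,SX+.038,SY-.06,SY+.06,.111),(255,0,0)),
(box(HX-.048,HX-.01,HY-.065,HY+.065,.111),(255,0,0)),(box(HX-.075,HX-.015,HY-.165,HY+.165,.335),(0,255,0)),
(box(HX-.075,HX-.075001,HY-.165,HY+.165,.28),(0,255,0)),
(box(.493,.593,SY-.0293,SY+.0267,.1815),(255,255,0))]
out=[]
for n,(x,y,w,h),f in(("top",(165,90,130,125),4),("scene",(130,140,150,150),4)):
    im=get_image(n);a=cv2.resize(im["color"][y:y+h,x:x+w,::-1],None,fx=f,fy=f,interpolation=cv2.INTER_CUBIC)
    for P,c in polys: cv2.polylines(a,[((w2p(im,np.array(P))-[x,y]+.5)*f).round().astype(int)],True,c,1)
    out.append(cv2.resize(a,(390,520)) if 0 else a)
h=max(o.shape[0] for o in out);out=[cv2.copyMakeBorder(o,0,h-o.shape[0],0,0,cv2.BORDER_CONSTANT) for o in out]
a=np.hstack(out);print(a.shape);cv2.imwrite("pics/ov.png",cv2.resize(a,None,fx=800/a.shape[1],fy=800/a.shape[1],interpolation=cv2.INTER_AREA))
E
```

```text
(600, 1120, 3)
```

View pics/ov.png

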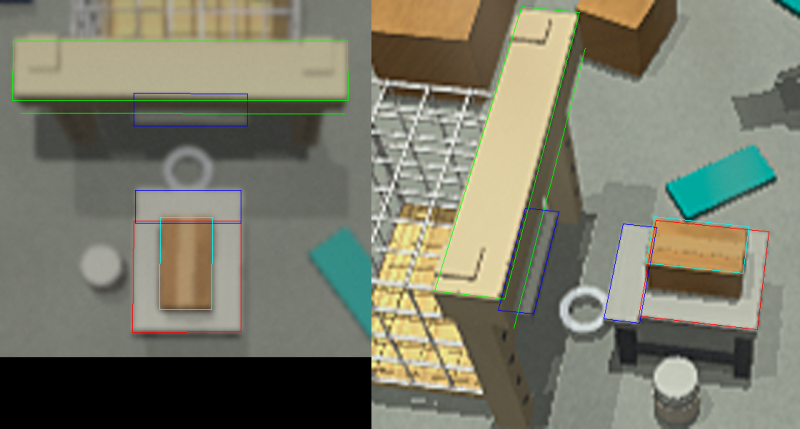

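```bash
python3 - <<'E'
from h import *
im=get_image("top");g=im["color"].astype(float).mean(2)
for a,b in((214,220),(240,246)):
  p=g[:,a:b].mean(1); print("stand",a,[(r,int(p[r])) for r in list(range(150,162))+list(range(200,212))])
p=g[:,226:236].mean(1); print("ledge",[(r,int(p[r])) for r in range(118,140)])
p=g[170:200].mean(0); print("cols",[(c,int(p[c])) for c in list(range(206,216))+list(range(244,254))])
for r,z in((156,.111),(133,.111),(124.5,.335),(207,.1265)): print(r,p2w(im,[231,r],z)[0,0])
E
```

```text
stand 214 [(150, 103), (151, 103), (152, 102), (153, 103), (154, 108), (155, 124), (156, 143), (157, 155), (158, 159), (159, 160), (160, 160), (161, 159), (200, 167), (201, 168), (202, 168), (203, 168), (204, 160), (205, 130), (206, 84), (207, 64), (208, 84), (209, 101), (210, 106), (211, 107)]
stand 240 [(150, 105), (151, 106), (152, 106), (153, 105), (154, 108), (155, 120), (156, 139), (157, 154), (158, 159), (159, 160), (160, 160), (161, 161), (200, 164), (201, 165), (202, 165), (203, 165), (204, 159), (205, 136), (206, 97), (207, 72), (208, 84), (209, 99), (210, 104), (211, 104)]
ledge [(118, 166), (119, 166), (120, 166), (121, 166), (122, 158), (123, 131), (124, 90), (125, 60), (126, 53), (127, 57), (128, 70), (129, 86), (130, 95), (131, 95), (132, 84), (133, 68), (134, 57), (135, 57), (136, 58), (137, 57), (138, 57), (139, 57)]
cols [(206, 115), (207, 106), (208, 104), (209, 109), (210, 118), (211, 134), (212, 153), (213, 163), (214, 164), (215, 164), (244, 164), (245, 164), (246, 165), (247, 164), (248, 155), (249, 132), (250, 111), (251, 107), (252, 113), (253, 117)]
156 0.6360653403837243
133 0.7125097007642556
124.5 0.6839642289253275
207 0.468642786924909
```

```bash
sed -i 's/^HX,.*/HX,HY,SX,SY=.761,.039,.599,.041/' h.py; python3 - <<'E'
from h import *
np.set_printoptions(precision=3,suppress=True)
L=np.radians(25);q=quat(0,L)
def st(m):
    s=get_state();print(m,round(s["t"],1),s["position"],s["force"],s["qpos"])
move_pose([.5,.04,.36],q);st("a")
move_straight([.60,.04,.29],.2);st("b")
move_straight([.64,.04,.225],.12);st("c")
move_straight([.667,.04,.201],.06);st("d")
move_straight([.678,.04,.13],.06);st("e")
move_straight([.678,.04,.117],.03);st("f")
im=get_image("scene");cv2.imwrite("pics/s2.png",cv2.resize(im["color"][130:290,100:320,::-1],None,fx=3,fy=3,interpolation=cv2.INTER_CUBIC))
E
```

```text
a 15.1 [0.5   0.039 0.359] [ 0.    -0.022 -2.263] [ 0.669  0.383 -1.243  2.104  0.938  0.713  0.415]
b 15.8 [0.599 0.04  0.29 ] [-0.265 -0.539 -0.885] [ 0.466  0.609 -1.05   1.983  1.186  0.737  0.289]
c 16.6 [0.64  0.04  0.226] [ 0.009  0.103 -1.399] [ 0.388  0.74  -0.951  1.955  1.369  0.711  0.17 ]
d 17.4 [0.667 0.04  0.201] [-0.346  0.102 -1.107] [ 0.364  0.803 -0.921  1.901  1.408  0.714  0.174]
e 18.7 [0.678 0.04  0.131] [ 1.13  -0.692 -1.648] [ 0.324  0.92  -0.858  1.917  1.621  0.696 -0.001]
f 19.3 [0.678 0.04  0.117] [-2.55  -2.52   3.345] [ 0.32   0.942 -0.851  1.923  1.664  0.7   -0.037]
```

View pics/s2.png

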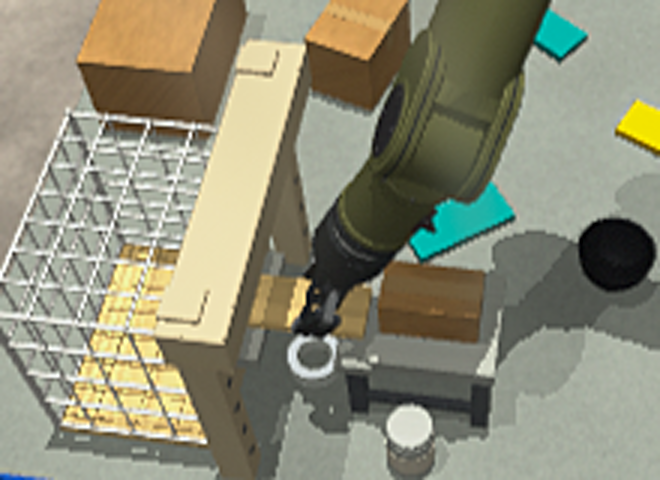

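Contact is registered and the board lies between deck and threshold in the view. I release, back out along the tool axis and check.

```bash
python3 - <<'E'
from h import *
np.set_printoptions(precision=3,suppress=True)
L=np.radians(25);ax=np.array([-np.sin(L),0,np.cos(L)])
command_gripper(.085);s=get_state();print(s["t"],s["force"],s["opening"])
p=s["position"]
move_straight(p+.17*ax,.12);s=get_state();print(s["t"],s["position"],s["qpos"])
dwell(.3)
im=get_image("wrist");cv2.imwrite("pics/w3.png",im["color"][:,:,::-1])
for d in cut_out("board_center",im): print(d["score"],d["extent"],im["color"][d["region"]].mean(0).astype(int),rect(im,d["region"],.125))
for d in cut_out("carton_center",im): print("carton",d["score"],d["extent"],rect(im,d["region"],.1815))
P=[(.675+x,.04+y,.125) for x in(-.065,.065) for y in(-.029,.029)];print(w2p(im,P))
E
```

```text
19.775 [-0.49   0.404  0.156] 0.08517999347719081
21.3417 [0.606 0.04  0.27 ] [ 0.435  0.637 -1.005  1.992  1.243  0.713  0.241]
0.87 [225.6, 146.3, 57.1, 74.0] [227 212 158] (array([0.682, 0.04 ]), np.float32(0.10982837), np.float32(0.057340063), np.float32(-0.002597928))
0.65 [18.2, 1.2, 121.6, 84.7] [ 49 209 201] (array([ 0.525, -0.091]), np.float32(0.07638614), np.float32(0.043861628), np.float32(0.6329042))
carton 0.95 [202.2, 1.9, 102.7, 145.5] (array([0.546, 0.041]), np.float32(0.09321193), np.float32(0.055901628), np.float32(-0.0026685))
[[224.043 129.494]
 [283.423 129.444]
 [231.654 220.474]
 [276.546 220.439]]
```

View pics/w3.png

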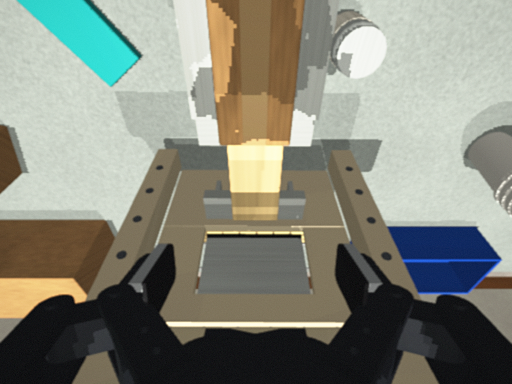

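The view shows the board square at y=0.040, yaw 0, with its far end at row 220 against 220 predicted for z=0.125. The carton is at (0.546,0.041). Next is the push, with fingers nearly closed and leaned 40°.

```bash
python3 - <<'E'
from h import *
np.set_printoptions(precision=3,suppress=True)
q=quat(0,np.radians(40))
def st(m):
    s=get_state();print(m,round(s["t"],1),s["position"],s["force"],s["qpos"])
move_straight([.56,.04,.33],.2)
move_pose([.44,.041,.30],q);command_gripper(.02,30);st("up")
move_straight([.462,.041,.143],.12);st("behind")
for x in(.55,.62,.66): move_straight([x,.041,.143],.05);st("push")
im=get_image("top");im2=get_image("wrist")
for d in cut_out("carton_center",im2): print("carton",d["score"],d["extent"],rect(im2,d["region"],.18))
cv2.imwrite("pics/p1.png",np.hstack([cv2.resize(im["color"][90:220,150:310],(470,382)),im2["color"][:382,90:410]])[:,:,::-1])
E
```

```text
Traceback (most recent call last):
workcell.MotionError: the arm cannot take that pose within its joint ranges
```

```bash
python3 - <<'E'
from h import *
np.set_printoptions(precision=2,suppress=True)
s=get_state();print(s["position"],s["qpos"],s["t"])
for l in(30,35,40,45):
  for n,f in(("q",quat),("q2",quat2)):
    print(l,n,*[ik(p,f(0,np.radians(l))) for p in((.44,.041,.26),(.46,.041,.25),(.462,.041,.143),(.6,.041,.143),(.72,.041,.143))])
E
```

```text
[0.56 0.04 0.33] [ 0.54  0.5  -1.12  2.02  1.06  0.74  0.36] 22.3167
30 q [ 0.31  0.41 -0.89  2.52  1.83  0.56 -0.63] [ 0.3   0.46 -0.87  2.48  1.86  0.58 -0.62] None [ 0.25  0.81 -0.73  2.22  2.05  0.67 -0.57] [ 0.18  0.85 -0.58  1.88  1.72  0.48 -0.14]
30 q2 [ 0.54  0.59 -1.38  2.51  1.63  0.88  2.65] [-0.3   0.37  0.01  2.51  2.62  0.28  1.82] None [-0.08  0.72 -0.2   2.24  2.53  0.39  2.02] [-0.16  0.79  0.01  1.9   2.33  0.1   2.24]
35 q None None None [ 0.28  0.86 -0.81  2.3   2.19  0.84 -0.7 ] [ 0.22  0.88 -0.66  1.95  2.01  0.59 -0.4 ]
35 q2 None None None [ 0.32  0.89 -0.9   2.29  2.15  0.9   2.5 ] [-0.17  0.8   0.02  1.97  2.81  0.25  1.76]
40 q None None None [ 0.28  0.92 -0.86  2.37  2.31  1.02 -0.81] [ 0.25  0.92 -0.72  2.03  2.21  0.73 -0.57]
40 q2 None None None [ 0.26  0.91 -0.83  2.37  2.33  1.    2.31] [ 0.28  0.94 -0.78  2.02  2.19  0.76  2.62]
45 q None None None [ 0.27  0.98 -0.89  2.44  2.4   1.21 -0.88] [ 0.26  0.96 -0.75  2.09  2.38  0.86 -0.7 ]
45 q2 None None None [ 0.2   0.93 -0.74  2.44  2.48  1.14  2.14] [ 0.26  0.95 -0.74  2.09  2.38  0.86  2.43]
```

```bash
python3 - <<'E'
from h import *
np.set_printoptions(precision=3,suppress=True)
Q=lambda l:quat(0,np.radians(l))
def st(m):
    s=get_state();print(m,round(s["t"],1),s["position"],s["force"],s["qpos"])
print(ik([.462,.041,.143],Q(10)),ik([.462,.041,.143],Q(15)))
move_pose([.455,.041,.27],Q(10));command_gripper(.02,30);st("up")
move_straight([.46,.041,.143],.12);st("behind")
for x,l in((.53,25),(.61,40),(.66,40)): move_straight([x,.041,.143],.05,ori=Q(l));st("push")
im=get_image("top");im2=get_image("wrist")
for d in cut_out("carton_center",im2): print("carton",d["score"],d["extent"],rect(im2,d["region"],.18))
cv2.imwrite("pics/p1.png",np.hstack([cv2.resize(im["color"][90:220,150:310],(470,382)),im2["color"][:382,90:410]])[:,:,::-1])
E
```

```text
[ 0.334  0.748 -0.9    2.27   1.364  0.639 -0.046] [ 0.282  0.723 -0.835  2.356  1.631  0.6   -0.327]
up 23.5 [0.455 0.041 0.27 ] [-0.799 -0.208 -0.538] [ 0.539  0.548 -1.16   2.128  0.866  0.81   0.42 ]
behind 24.7 [0.46  0.041 0.143] [-0.24   0.55  -0.216] [ 0.336  0.747 -0.904  2.275  1.369  0.64  -0.054]
push 26.2 [0.53  0.041 0.143] [-1.446  0.303 -0.502] [ 0.326  0.813 -0.919  2.332  1.899  0.771 -0.508]
push 28.0 [0.61  0.041 0.143] [-1.076 -0.441 -1.163] [ 0.331  0.954 -0.948  2.338  2.259  1.052 -0.712]
push 29.1 [0.66  0.041 0.143] [-1.011 -0.487  0.606] [ 0.337  0.956 -0.912  2.195  2.225  0.94  -0.595]
carton 0.72 [207.1, 223.8, 91.5, 109.9] (array([0.639, 0.041]), np.float32(0.16000469), np.float32(0.031893868), np.float32(0.004340887))
carton 0.48 [11.0, 144.5, 478.0, 239.5] (array([ 0.97 , -0.288]), np.float32(1.0671697), np.float32(0.033468433), np.float32(-0.65410066))
```

View pics/p1.png

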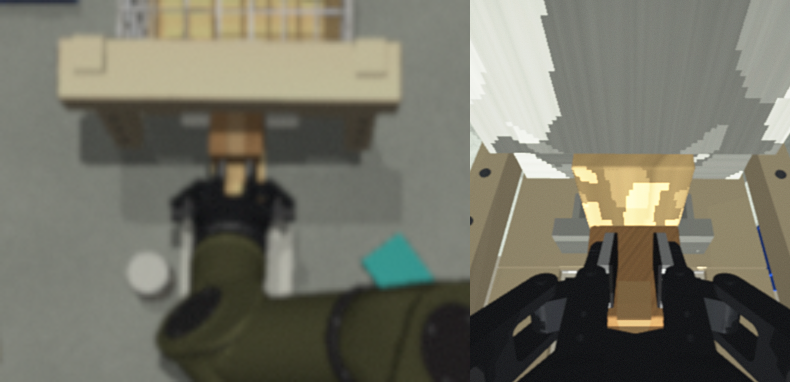

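The carton rides straight on the board, with its front at the opening. I continue through the flap.

```bash
python3 - <<'E'
from h import *
np.set_printoptions(precision=3,suppress=True)
q=quat(0,np.radians(40))
for x in(.68,.70,.715,.73):
    move_straight([x,.041,.143],.04);s=get_state();print(round(s["t"],1),s["position"],s["force"])
dwell(.5);im2=get_image("wrist");im=get_image("scene")
cv2.imwrite("pics/p2.png",np.hstack([cv2.resize(im["color"][130:290,85:285],(470,382)),im2["color"][:382,90:410]])[:,:,::-1])
E
```

```text
29.9 [0.681 0.041 0.143] [0.766 0.088 0.177]
30.6 [0.7   0.041 0.143] [-0.261  0.327  0.405]
31.1 [0.716 0.041 0.143] [ 0.029 -0.174 -0.017]
31.6 [0.73  0.041 0.143] [-0.49   0.257 -0.472]
```

View pics/p2.png

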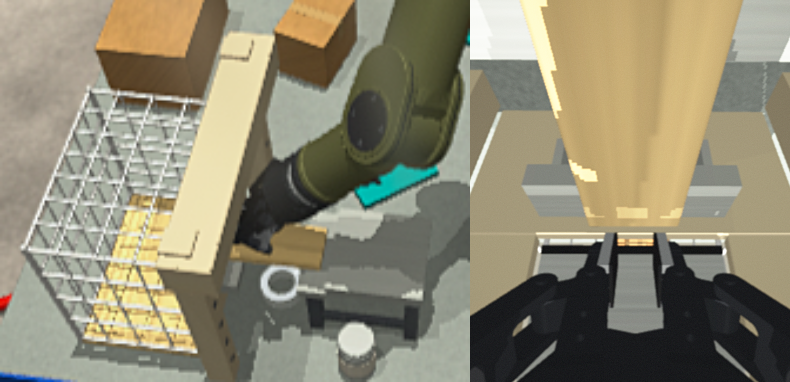

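```bash
python3 - <<'E'
from h import *
np.set_printoptions(precision=3,suppress=True)
L=np.radians(40);p=get_state()["position"]
move_straight(p+.16*np.array([-np.sin(L),0,np.cos(L)]),.12)
im2=get_image("wrist")
for d in cut_out("board_center",im2)[:3]: print(d["score"],d["extent"],rect(im2,d["region"],.125))
move_pose([.45,.3,.42],quat(0,np.radians(20)));dwell(.3);print(get_state()["t"])
im=get_image("scene");t=get_image("top")
for d in cut_out("carton_center",im): print("carton",d["score"],d["extent"],p2w(im,[d["extent"][0]+d["extent"][2]/2,d["extent"][1]+d["extent"][3]/2],.04))
for d in cut_out("board_center",t): print(d["extent"],rect(t,d["region"],.125))
cv2.imwrite("pics/e1.png",np.hstack([cv2.resize(im["color"][130:290,85:285],(470,382)),im2["color"][:382,90:410]])[:,:,::-1])
E
```

```text
0.95 [215.6, 66.6, 75.7, 109.5] (array([0.672, 0.04 ]), np.float32(0.13738327), np.float32(0.057834763), np.float32(-0.0015462637))
0.39 [60.6, 2.8, 18.1, 4.5] (array([ 0.56 , -0.076]), np.float32(0.0096094115), np.float32(0.0045930194), np.float32(1.5693573))
35.4333
[369.9, 188.9, 35.0, 40.1] (array([ 0.464, -0.466]), np.float32(0.12330374), np.float32(0.055440664), np.float32(-0.62889504))
[221.1, 126.0, 21.7, 38.1] (array([0.668, 0.04 ]), np.float32(0.115360826), np.float32(0.055144783), np.float32(0.003437996))
[325.1, 244.0, 27.4, 38.2] (array([ 0.293, -0.302]), np.float32(0.11955178), np.float32(0.05481726), np.float32(-0.4409914))
[270.0, 168.7, 36.3, 38.4] (array([ 0.53 , -0.151]), np.float32(0.119172096), np.float32(0.053355064), np.float32(0.6322099))
```

View pics/e1.png

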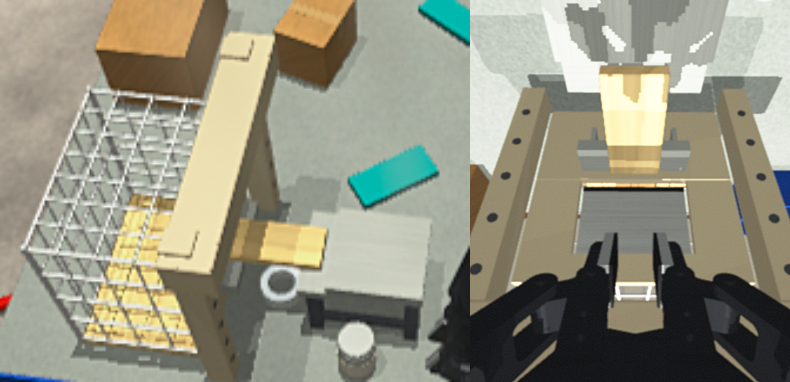

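The board is still square on both ledges (y=0.040, yaw 0), and the flap looks shut. The carton is hidden behind the beam, so I look into the cage from the side with the wrist camera.

```bash
python3 - <<'E'
from h import *
np.set_printoptions(precision=3,suppress=True)
ok=None
for p in((.74,.30,.42),(.70,.32,.42),(.66,.34,.42),(.62,.36,.42)):
  for yw in(-1.25,-1.0,-.8,-.6):
    for l in(25,15,5):
      for f in(quat,quat2):
        j=ik(p,f(yw,np.radians(l)))
        if j is not None and ok is None: ok=(p,yw,l,f,j)
print(ok,get_state()["t"])
p,yw,l,f,j=ok
move_pose([.5,.36,.45],f(yw,np.radians(l)));move_pose(p,f(yw,np.radians(l)))
im=get_image("wrist");print(get_state()["t"],im["T"])
for q in("carton_center","flap"):
  for d in cut_out(q,im): print(q,d["score"],d["extent"])
x=[(HX,HY,.008),(HX+.17,HY,.008),(HX,HY+.063,.129),(HX,HY-.063,.129),(HX,HY+.063,.219)];print(w2p(im,x))
cv2.imwrite("pics/v1.png",im["color"][:,:,::-1])
E
```

```text
((0.74, 0.3, 0.42), -1.25, 25, <function quat at 0x7f15216b80e0>, array([-0.573,  1.039, -0.369,  0.259,  0.777,  1.978, -0.193])) 35.6333
37.6083 [[ 0.949 -0.234 -0.211  0.699]
 [ 0.315  0.707  0.633  0.422]
 [ 0.001 -0.667  0.745  0.519]
 [ 0.     0.     0.     1.   ]]
carton_center 0.77 [238.9, 165.0, 20.5, 46.0]
[[228.058 171.652]
 [295.7   189.267]
 [232.028 185.213]
 [216.46  228.564]
 [228.58  221.342]]
```

```bash
python3 - <<'E'
from h import *
im=get_image("wrist")
e=cut_out("carton_center",im)[0]["extent"];print(e)
for z in(.03,.04,.06,.1): print(z,p2w(im,[e[0]+e[2]/2,e[1]+e[3]/2],z).round(3)-[HX,HY,0])
x0,y0=180,130;a=cv2.resize(im["color"][y0:y0+120,x0:x0+150],None,fx=5,fy=5,interpolation=cv2.INTER_CUBIC)[:,:,::-1].copy()
def pl(P,c): cv2.polylines(a,[((w2p(im,np.array(P))-[x0,y0]+.5)*5).round().astype(int)],True,c,1)
pl([(HX,HY-.12,.008),(HX+.17,HY-.12,.008),(HX+.17,HY+.12,.008),(HX,HY+.12,.008)],(255,0,0))
pl([(HX,HY-.063,.129),(HX,HY+.063,.129),(HX,HY+.063,.219),(HX,HY-.063,.219)],(0,0,255))
cv2.imwrite("pics/v2.png",a)
E
```

```text
[240.2, 165.7, 12.8, 46.0]
0.03 [[ 0.051 -0.017  0.03 ]]
0.04 [[ 0.049 -0.009  0.04 ]]
0.06 [[0.044 0.007 0.06 ]]
0.1 [[0.035 0.04  0.1  ]]
```

View pics/v2.png

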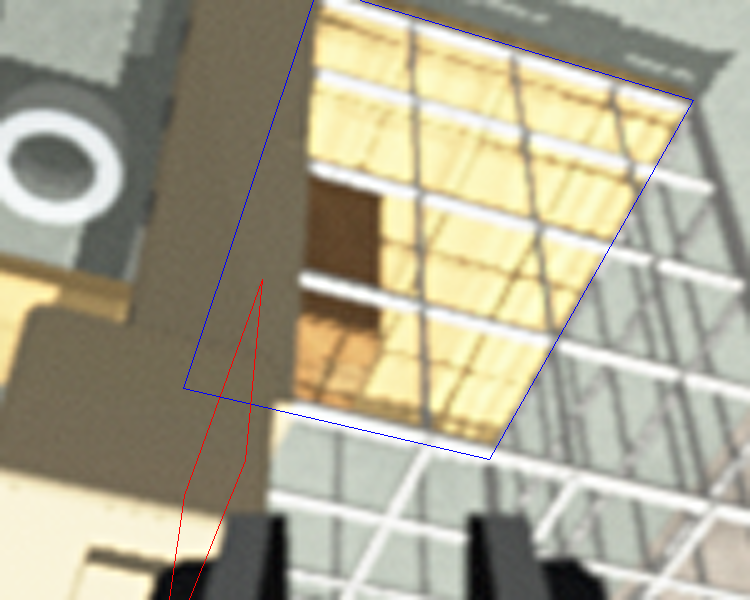

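```bash
python3 - <<'E'
from h import *
im=get_image("wrist")
for u,v,z in((256,166,.008),(256,195,.108),(256,195,.063),(256,210,.108)): print(z,(p2w(im,[u,v],z)[0]-[HX,HY,0]).round(3))
for d in cut_out("carton_center",im): print(d["extent"])
move_pose([.5,.36,.45],quat(-1.0,np.radians(20)));s=get_state();print(s["t"],s["force"].round(1))
t=get_image("top")
for n,uv,z in(("tape",(231,149),.024),("tin",(201,183),.08)): print(n,[np.round(d["extent"]) for d in search_frame(n,t)[:2]])
E
```

```text
0.008 [0.057 0.036 0.008]
0.108 [0.056 0.037 0.108]
0.063 [ 0.069 -0.001  0.063]
0.108 [ 0.069 -0.003  0.108]
[239.9, 165.7, 14.8, 45.9]
38.8917 [-0.4  0.2 -0.2]
tape []
tin [array([194., 175.,  17.,  17.])]
```

```bash
python3 -c "
from workcell import *
dwell(.3);print(hand_in(),get_state()['t'])"
```

```text
the job is handed in; nothing more can be done
the job is handed in; nothing more can be done
```

I laid the long plywood board across the gap and let go of it. I then pushed the carton over it and through the flap into the cage. The job was handed in at about 39 s of the 72 s allowed.

**What the last checks showed**
- **Board:** after the push it lies square at y ≈ 0.040 with yaw ≈ 0, against a hatch mid-line of 0.039. Its far end showed at the height expected for resting on the ledges when I released it. I did not repeat that height check after the push.
- **Carton:** it stands on its end on the cage floor, with its centre at about x = 0.03, y ≈ 0.01 and z ≈ 0.06 m in the hatch frame. One upright edge projected to the same spot at floor level and at 0.108 m. The wrist camera saw only part of it, between an upright and the wires.
- **Flap:** it looked shut in the wrist view, and the carton's top is below the flap's lower edge. I did not measure the angle.
- **Bystanders:** the tin was detected where it started. The network missed the tape in that last check, but the tape showed in the gap in the later pictures. I did not re-measure the other bystanders at the end; the robot did not knowingly touch any of them.

Three planned moves were refused for joint range and nothing moved: the first line down to the board and two poses for the push. I used a different elbow position for the grasp. For the push I started at a 10° lean and increased it to 40° on the way.

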